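Call the pupil and point out the missing hole and the tool for it

TASK

Press the green call button down to summon the pupil and let it spring back. Then point, from straight above, at the place on the aluminium tag with only one hole where its second hole is missing: bring the fingertips to two or three centimetres above it and stay there for two seconds. Then point in the same way for two seconds at the top of the red-handled centre punch, the tool to mark it with; do not touch the tags, the tools or the other things lying about, and do not bring the fingertips close over another tag, another tool or the hole already drilled.

Things in the scene. Friction and masses are not known exactly. Their poses are not given: they have to be found in the camera images.
- call (a joint): Travel of the green call button, 40 mm across, in a grey housing fixed on the bench: 0 m up, 0.006 m fully down; it moves straight down, springs back by itself and takes 5 N to push fully down. Pressed counts from 0.004 m.
- call_top (a point): Centre of the top of the green call button's cap.
- tag_one_hole: Loose aluminium tag lying flat, a trapezium 84 mm long, 4 mm thick, 80 mm wide at one end, 56 at the other. Origin: middle of its underside; x to the wide end, z up. The unfinished one: a single black 18 mm hole near the wide end, at x 26, y -26 mm. Lies in any of three places on the blue board; upper face 16 mm above the bench.
- missing_hole (a point): On the upper face of the one-hole tag, the bare spot where the second hole should be: the mirror image of its only hole about the tag's lengthwise middle line, 52 mm from that hole. x, y, z axes as the tag's, z up.
- drilled_hole (a point): On the upper face of the one-hole tag, the centre of its only hole. Not to be pointed at.
- tag_a: Loose aluminium tag lying flat, a trapezium 84 mm long, 4 mm thick, 80 mm wide at one end, 56 at the other. Origin: middle of its underside; x to the wide end, z up. A finished tag: two black 18 mm holes near the wide end, at x 26, y -26 and 26 mm.
- tag_a_middle (a point): Middle of the upper face of tag_a.
- tag_b: Loose aluminium tag lying flat, a trapezium 84 mm long, 4 mm thick, 80 mm wide at one end, 56 at the other. Origin: middle of its underside; x to the wide end, z up. A finished tag: two black 18 mm holes near the wide end, at x 26, y -26 and 26 mm.
- tag_b_middle (a point): Middle of the upper face of tag_b.
- punch: Loose, standing upright in one of the three holes of the wooden block, about 125 mm high above the bench, up to 28 mm thick, handle up. Origin: its foot, 115 mm below its top; z up. The centre punch: red plastic handle with a bare steel striking cap 17 mm across on top.
- punch_top (a point): Middle of the top of the centre punch's steel cap. The neighbouring tools are of the same height and 60 mm or more away.
- screwdriver: Loose, standing upright in one of the three holes of the wooden block, about 125 mm high above the bench, up to 28 mm thick, handle up. Origin: its foot, 115 mm below its top; z up. Blue handle.
- screwdriver_top (a point): Top of the blue screwdriver handle.
- scriber: Loose, standing upright in one of the three holes of the wooden block, about 125 mm high above the bench, up to 28 mm thick, handle up. Origin: its foot, 115 mm below its top; z up. Yellow handle, a scriber.
- scriber_top (a point): Top of the yellow scriber handle.
- block: Wooden tool block 190 x 62 x 50 mm, fixed, three holes 60 mm apart along its x axis. Origin: middle of its underside.
- board: Blue board 125 x 320 x 12 mm, fixed, under the three tags. Origin: middle of its underside; its y axis runs along the row of tags.
- hammer: Hammer 240 mm long lying loose on the bench beyond the board; origin on its underside. Leave alone.
- rivet_cup: Loose orange plastic cup, 64 mm across, 55 mm high, origin under its centre. Leave alone.
- tube: Loose cardboard tube standing on end, 56 mm across, 75 mm high, origin under its centre. Leave alone.
Things that resemble listed ones, but are neither listed nor needed, are in the scene too. Of the things shaped like the part that bears call, the grey one is meant.

How it is judged:
By the outcome, as a careful person would: the job done as asked, in the order asked, and still so for the second after the job is handed in, with the robot touching nothing.
It also fails if it takes over 58 s, if anything falls off the work surface, if the arm or the gripper's body presses on something with over 40 N, if the wrist force passes 120 N, or if a joint passes its speed limit or range.

ROBOT

A 6-joint arm with a two-finger parallel gripper is mounted at the origin on the work surface. World frame = base frame: x ahead of the robot, y to its left, z up, the work surface at z = 0. Lengths are in mm, angles in degrees, forces in N, time in s.
With the tool pointing down it reaches from about 300 to 850 mm from the base axis. Payload 4.2 kg.
Tool frame: the origin (TCP) lies on the centre line of the jaws, within the pads' length; the fingertips stand 14 mm ahead of it and the grasp point (between the pads) lies 5 mm behind it (env.finger_overhang is the z of the fingertips in the tool frame, in mm); z points along the fingers, y is the line along which they close (so a half turn about z gives the same grasp; the last joint's range is limited). The gripper opens to 91 mm and grips with 3 to 60 N. Pads are 32 mm wide; open, the fingers measure 118 mm over their backs; the gripper's body (76 mm by 178 mm) begins 60 mm behind the grasp point.
Start: joints at [-74.141, 18.312, 89.639, -0, 72.044, -1.146], TCP at [168.169, -549.877, 193.676] pointing down, gripper open.
Joint ranges: [-177.97, 177.97], [-48.28, 115.42], [12.27, 149.76], [-77.06, 257.06], [2.81, 150.46], [-146.56, 146.56]. Speed limits (degrees/s): [147.25, 147.25, 180, 180, 180, 180].

INTERFACE

Orientations are given as [roll, pitch, yaw] about the fixed x, y, z axes, in that order (R = Rz(yaw) Ry(pitch) Rx(roll)).
In Python, from workcell import sensors, viewer, env gives the robot as it stands. The module is installed in compiled form; this text tells all that it offers.
- The arm moves only by the tool step_arm, never from a script. Its argument "plan" is one flat list of numbers, 6 for each row, row after row: the shift along the tool's x, y, z in cm, then the turn, a rotation vector about the tool's x, y, z in rad. In form: [x, y, z, wx, wy, wz, x, y, z, wx, wy, wz, ...]. A call has 1 to 5 rows; each row shifts and turns the commanded pose from where the row before left it, along the tool's axes as they then stand; what a row does not reach is not made up. A row lasts 1/12 s, in which the tool goes at most 41.7 mm and 7.16 degrees, less where a joint would pass 70% of its speed; a pose out of reach is approached as far as the arm can. A call is refused whole if a number of a shift passes 4.17 or a number of a turn 0.125, either way. A call with a gripper value outside its range is refused whole. "hand" is the finger opening in cm, from 0 to 9.12, set as the call begins (left out, the last holds). The fingers move at their own pace and stop on an object; "newtons" is the grip in N (left out, the last holds). Time passes only in rows, so rows that do not move let the fingers close. It gives the time, the measured TCP pose, the force, the opening and the grip force at its end, in the units of the state.
- sensors.state(): the state, without advancing time (a new reading comes with each control period).
- viewer.grab_frame(name): name is "scene" or "side" or "wrist"; returns a dict with "img" (420x560x3 uint8, red, green, blue), "fx", "fy", "cx", "cy" (pixels), "position" and "attitude" of the camera in the world. Camera axes: x right, y down, z forward; pixel columns grow to the right and rows downward; lengths in mm; the calibration is good to about 2 mm. A picture is of the moment at which its call begins. There is no depth.
- env.job_done(): hands the job in; it is judged then, once.
Trained networks look in a picture, given as the dict that the camera call returned (one of the last four; its "shot" number tells which), for a name from the list of things; names that differ only in an ending like _2 or _b are one class to them, and where a whole thing is asked for, a point or a joint stands for the part that bears it (a point fixed in the world has none). Each returns a list of dicts, best first, with "score" (0 to 1); they miss things now and then, are a little off and sometimes report something else, mostly with a low value. They report only what shows in the picture. A call takes as long as a camera call. They do not tell look-alikes from the thing itself.
- viewer.boxes_of(name, picture): "location" ([column, row] in pixels, amid what is visible of it).
- viewer.pinpoint(name, picture): "location" ([column, row] in pixels: a listed point, or the origin of a listed thing).
The state is a dict: "time_s": time; "qpos": joint angles; "qvel": joint speeds; "effort": joint torques, N m; "ee_pos": TCP position; "ee_rot": TCP orientation; "force": force on the tool from outside, world axes, zero at the start; "torque": the same for the moment, N m; "gripper_width": finger opening in mm; "gripper_force": force on a finger pad.
Only numpy, scipy, OpenCV 4.12 (cv2) and the standard library are available. Lean on these libraries where they do the work, as an engineer would, in place of code of your own. Each camera call takes 0.05 s, during which the arm holds its last target. There are 200 camera calls.

## Working session

There is one attempt and no reset: what is moved stays moved. The work goes in short steps, Python scripts to look and compute and a tool call to move; the robot and the scene stay as the last step left them, time stands still between calls to the robot, and variables do not carry over. Pictures are saved under pics/ and viewed, at most 10 in all, crops included, and the job is handed in when it is done.

Besides the shell and the picture viewer there is one more tool, called after "Call:" in YAML: its name, and indented under it one key for each argument. step_arm: Moves the arm, as the interface text tells. Its arguments: {"type":"object","properties":{"plan":{"type":"array","items":{"type":"number"}},"hand":{"type":"number"},"newtons":{"type":"number"}},"required":["plan"]}

```bash
mkdir -p pics; cat > h.py <<'E'
import numpy as np, cv2
from workcell import sensors, viewer, env
from scipy.spatial.transform import Rotation as R
def rot(a):
    a=np.array(a,float)
    if a.shape==(3,3): return a
    return R.from_euler('xyz',a,degrees=True).as_matrix()
def at(f,p,z):
    d=rot(f['attitude'])@np.array([(p[0]-f['cx'])/f['fx'],(p[1]-f['cy'])/f['fy'],1.])
    o=np.array(f['position'],float); return o+d*(z-o[2])/d[2]
def ray(f,p):
    d=rot(f['attitude'])@np.array([(p[0]-f['cx'])/f['fx'],(p[1]-f['cy'])/f['fy'],1.]); return np.array(f['position'],float),d/np.linalg.norm(d)
def save(f,n): cv2.imwrite('pics/'+n+'.png',f['img'][:,:,::-1])
E
python3 - <<'E'
from h import *
s=sensors.state();print(s['time_s'],s['ee_pos'],s['ee_rot'])
fs={}
for c in ['scene','side']:
    f=viewer.grab_frame(c);fs[c]=f;save(f,c+'0');print(c,f['position'],f['attitude'],f['fx'])
cv2.imwrite('pics/both.png',cv2.resize(np.vstack([fs[c]['img'] for c in fs])[:,:,::-1],None,fx=.7,fy=.7))
for c,f in fs.items():
  for n,z in [('call_top',None),('missing_hole',16),('drilled_hole',16),('tag_a_middle',16),('punch_top',125),('screwdriver_top',125),('scriber_top',125)]:
    for d in viewer.pinpoint(n,f)[:4]:
        print(c,n,np.round(d['location'],1),round(d['score'],2),np.round(at(f,d['location'],z or 40),0))
E
```

```text
0.0 [ 167.98054081 -549.34104012  192.81731332] [-1.79896629e+02  7.29701484e-04  1.70037108e+01]
scene [1093.67336471  343.06307712  755.68928415] [-134.59577985    1.12926654  129.2302282 ] 388.680278664513
side [243.93899192 410.05301686 749.89370686] [-138.09405373    0.19891172 -144.17429394] 384.1804954905389
scene call_top [301.7 288.1] 0.73 [691.  66.  40.]
scene call_top [272.  314.8] 0.68 [781.  57.  40.]
scene call_top [267.5 264.3] 0.58 [687. -35.  40.]
scene call_top [341.  347.4] 0.54 [753. 206.  40.]
scene missing_hole [324.4 225.4] 0.75 [484. -14.  16.]
scene missing_hole [298.  218.4] 0.63 [506. -83.  16.]
scene drilled_hole [280.7 210.5] 0.75 [ 511. -138.   16.]
scene tag_a_middle [270.5 191.5] 0.69 [ 469. -210.   16.]
scene punch_top [463.5 236.5] 0.5 [417. 291. 125.]
scene screwdriver_top [447.7 255. ] 0.76 [487. 285. 125.]
scene scriber_top [432.7 271.8] 0.76 [547. 278. 125.]
side call_top [149.  269.7] 0.82 [726. 206.  40.]
side call_top [187.2 271.8] 0.77 [656. 162.  40.]
side call_top [242.2 218.3] 0.74 [654. -23.  40.]
side call_top [308.  236.6] 0.71 [496. -69.  40.]
side missing_hole [312.6 235.6] 0.74 [497. -94.  16.]
side missing_hole [227.4 376.5] 0.57 [452. 271.  16.]
side drilled_hole [316.  222.7] 0.6 [ 511. -132.   16.]
side tag_a_middle [346.4 207.8] 0.95 [ 474. -219.   16.]
side tag_a_middle [192.6 349. ] 0.58 [540. 272.  16.]
side punch_top [222.1 379.6] 0.83 [425. 300. 125.]
side punch_top [189.3 349.8] 0.69 [499. 296. 125.]
side screwdriver_top [201.8 350.3] 0.96 [482. 285. 125.]
side scriber_top [178.4 323.3] 0.87 [546. 274. 125.]
```

View pics/scene0.png

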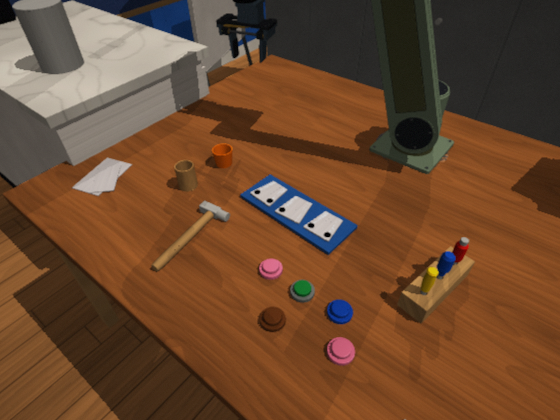

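View pics/side0.png

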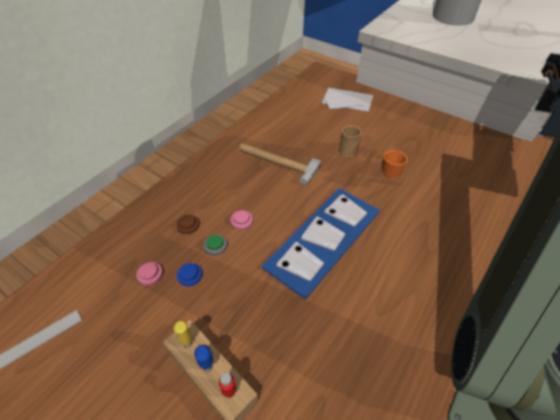

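The grey-housed green button is at scene (302,289) and side (215,243). The red punch is nearest the robot, at scene (464,240) and side (227,380). The three tags are too small to count holes, so I'll enlarge them and measure.

```bash
python3 - <<'E'
from h import *
fs={c:viewer.grab_frame(c) for c in ['scene','side']}
a=fs['scene']['img'][170:255,230:365];b=fs['side']['img'][180:300,255:385]
A=cv2.resize(a,(540,340),interpolation=cv2.INTER_CUBIC)
cv2.imwrite('pics/tagsA.png',A[:,:,::-1])
def blob(f,ok,box):
    h=cv2.cvtColor(f['img'],cv2.COLOR_RGB2HSV);x0,y0,x1,y1=box
    m=np.zeros(h.shape[:2],bool);m[y0:y1,x0:x1]=ok(h[y0:y1,x0:x1].astype(int))
    y,x=np.nonzero(m);return (x.mean()+0,y.mean()+0),len(x),(x.min(),y.min(),x.max(),y.max())
g=lambda h:(h[...,0]>50)&(h[...,0]<85)&(h[...,1]>120)&(h[...,2]>50)
P={'scene':blob(fs['scene'],g,(285,275,320,305)),'side':blob(fs['side'],g,(198,230,232,258))}
print(P)
def tri(p,q):
    (o1,d1),(o2,d2)=ray(fs['scene'],p),ray(fs['side'],q)
    t=np.linalg.lstsq(np.c_[d1,-d2],o2-o1,rcond=None)[0];u,v=o1+t[0]*d1,o2+t[1]*d2
    return (u+v)/2,np.linalg.norm(u-v)
print('green',tri(P['scene'][0],P['side'][0]))
# dark holes
for c,(x0,y0,x1,y1) in [('scene',(240,175,355,248)),('side',(264,188,380,295))]:
    f=fs[c];h=cv2.cvtColor(f['img'],cv2.COLOR_RGB2HSV)[y0:y1,x0:x1]
    m=((h[...,2]<70)).astype(np.uint8)
    n,l,s,ce=cv2.connectedComponentsWithStats(m)
    for i in range(1,n):
        if 5<s[i,4]<80: print(c,s[i,4],np.round(ce[i]+[x0,y0],1),np.round(at(f,ce[i]+[x0,y0],16)))
B=cv2.resize(b,(520,480),interpolation=cv2.INTER_CUBIC);cv2.imwrite('pics/tagsB.png',B[:,:,::-1])
print('punch',tri((463.5,239.5),(226,378)))
E
```

```text
{'scene': ((np.float64(302.22685185185185), np.float64(287.90277777777777)), 216, (np.int64(294), np.int64(280), np.int64(310), np.int64(296))), 'side': ((np.float64(214.23225806451612), np.float64(241.88387096774193)), 155, (np.int64(207), np.int64(236), np.int64(221), np.int64(248)))}
green (array([675.87535946,  57.04180485,  15.80015045]), np.float64(0.5183503904913626))
scene 13 [257.  191.8] [ 494. -240.   16.]
scene 15 [269.3 200.1] [ 498. -189.   16.]
scene 16 [281.8 209.3] [ 506. -139.   16.]
scene 18 [310.6 224.8] [505. -43.  16.]
scene 19 [327.1 234.4] [506.  10.  16.]
side 7 [343.7 199.4] [ 494. -240.   16.]
side 11 [332. 211.] [ 499. -188.   16.]
side 12 [319.5 222. ] [ 506. -139.   16.]
side 16 [298.  248.5] [505. -42.  16.]
side 17 [284.9 263.6] [506.  10.  16.]
punch (array([422.65065039, 294.3845964 , 122.07831858]), np.float64(0.0950904781881437))
```

View pics/tagsA.png

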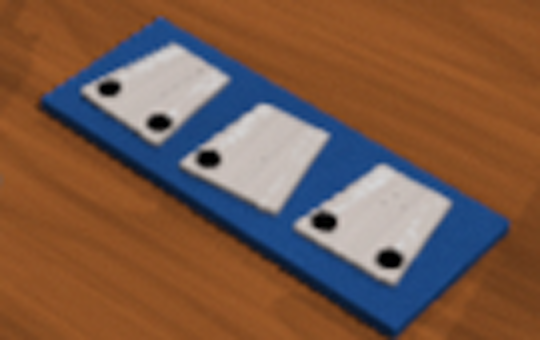

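View pics/tagsB.png

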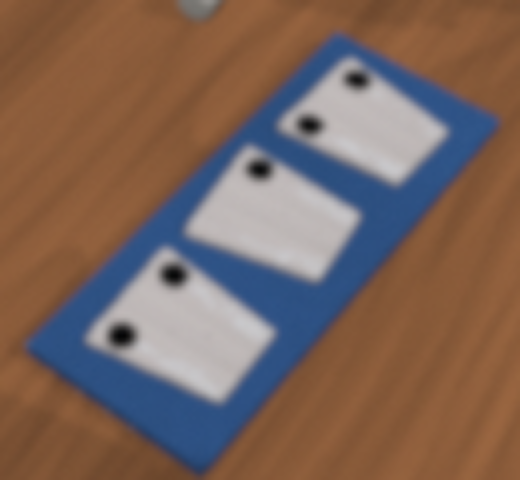

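The middle tag is the unfinished one. Its hole is at (506,-139), and the bare spot lies towards +y. Next I'll fit the tag outline and work out the moves.

```bash
cat >> h.py <<'E'
def go(t):
    s=sensors.state();d=rot(s['ee_rot']).T@(np.array(t)-s['ee_pos'])/10
    print('t',round(s['time_s'],2),'pos',np.round(s['ee_pos'],1),np.round(s['ee_rot'],1),'delta cm',np.round(d,2),'rows',np.linalg.norm(d)/4.1)
E
python3 - <<'E'
from h import *
from scipy.optimize import minimize
for c,box in [('scene',(240,175,355,248)),('side',(264,188,380,295))]:
    f=viewer.grab_frame(c);h=cv2.cvtColor(f['img'],cv2.COLOR_RGB2HSV)
    m=np.zeros(h.shape[:2],np.uint8);x0,y0,x1,y1=box
    m[y0:y1,x0:x1]=((h[...,1]<90)&(h[...,2]>90))[y0:y1,x0:x1]
    n,l,s,ce=cv2.connectedComponentsWithStats(m)
    for i in range(1,n):
        if s[i,4]<150: continue
        cn=max(cv2.findContours((l==i).astype(np.uint8),0,cv2.CHAIN_APPROX_NONE)[0],key=len)[:,0]
        hull=cv2.convexHull(cn)[:,0]
        full=np.zeros_like(m);cv2.fillPoly(full,[hull],1)
        yy,xx=np.nonzero(full)
        P=np.array([at(f,(x,y),16)[:2] for x,y in zip(xx,yy)])
        d=P-P.mean(0)
        # fit: area-IoU via sampled trapezium
        gx,gy=np.meshgrid(np.arange(-90,91,3),np.arange(-90,91,3));G=np.c_[gx.ravel(),gy.ravel()]+P.mean(0)
        ro=rot(f['attitude']).T@(np.c_[G,np.full(len(G),16)]-np.array(f['position'])).T
        u=np.round(f['fx']*ro[0]/ro[2]+f['cx']).astype(int);v=np.round(f['fy']*ro[1]/ro[2]+f['cy']).astype(int)
        M=full[v,u]
        def cost(p):
            a=np.radians(p[2]);q=(G-p[:2])@np.array([[np.cos(a),-np.sin(a)],[np.sin(a),np.cos(a)]])
            w=34+ (q[:,0])*12/84
            sd=np.minimum(42-abs(q[:,0]),w-abs(q[:,1]))
            return np.mean((M-1/(1+np.exp(-sd/2)))**2)
        b=min((minimize(cost,[*P.mean(0),a0],method='Nelder-Mead',options=dict(initial_simplex=[[*P.mean(0),a0],[*(P.mean(0)+[5,0]),a0],[*(P.mean(0)+[0,5]),a0],[*P.mean(0),a0+15]])) for a0 in (-20,0,20)),key=lambda r:r.fun)
        a=np.radians(b.x[2]);Rm=np.array([[np.cos(a),-np.sin(a)],[np.sin(a),np.cos(a)]])
        print(c,s[i,4],np.round(b.x,1),round(b.fun,4),'drilled',np.round(b.x[:2]+Rm@[26,-26]),'missing',np.round(b.x[:2]+Rm@[26,26]))
go([676,57,90])
E
```

```text
scene 483 [ 471.  -211.1   -5.8] 0.0179 drilled [ 494. -240.] missing [ 499. -188.]
scene 562 [ 479.4 -114.3    2.7] 0.0155 drilled [ 507. -139.] missing [504. -87.]
scene 620 [480.8 -16.   -0.9] 0.0153 drilled [506. -42.] missing [507.  10.]
side 241 [ 483.6 -200.2   -1.7] 0.3034 drilled [ 509. -227.] missing [ 510. -175.]
side 766 [ 470.3 -211.    -6.2] 0.0241 drilled [ 493. -240.] missing [ 499. -188.]
side 908 [ 478.1 -113.8    3.2] 0.024 drilled [ 506. -138.] missing [503. -86.]
side 1044 [479.4 -15.3  -0.9] 0.0203 drilled [505. -42.] missing [506.  10.]
t 1.0 pos [ 168.2 -549.9  193.7] [180.   0.  17.] delta cm [ 66.31 -43.18  10.36] rows 19.465693085700103
```

Call:
step_arm:
  plan: [0,0,0,0,0,0]
  hand: 0

```text
time_s: 1.08
ee_pos: [168.2, -549.9, 193.7]
ee_rot: [180.0, -0.0, 17.0]
force: [0.3, 0.1, -0.3]
gripper_width: 87.3
gripper_force: 0.0
```

Call:
step_arm:
  plan: [3.3,-2.15,0,0,0,0,3.3,-2.15,0,0,0,0,3.3,-2.15,0,0,0,0,3.3,-2.15,0,0,0,0,3.3,-2.15,0,0,0,0]

```text
time_s: 1.5
ee_pos: [295.3, -397.4, 193.8]
ee_rot: [180.0, -0.0, 17.0]
force: [0.8, -0.2, 0.7]
gripper_width: 54.0
gripper_force: 0.0
```

Call:
step_arm:
  plan: [3.3,-2.15,0,0,0,0,3.3,-2.15,0,0,0,0,3.3,-2.15,0,0,0,0,3.3,-2.15,0,0,0,0,3.3,-2.15,0,0,0,0]

```text
time_s: 1.92
ee_pos: [421.8, -246.1, 193.9]
ee_rot: [180.0, -0.0, 17.0]
force: [0.7, -0.3, 0.9]
gripper_width: 20.6
gripper_force: 0.0
```

Call:
step_arm:
  plan: [3.3,-2.15,0,0,0,0,3.3,-2.15,0,0,0,0,3.3,-2.15,0,0,0,0,3.3,-2.15,0,0,0,0,3.3,-2.15,0,0,0,0]

```text
time_s: 2.33
ee_pos: [548.2, -94.9, 193.8]
ee_rot: [180.0, -0.0, 17.0]
force: [1.2, -0.5, -0.1]
gripper_width: 0.3
gripper_force: 0.0
```

Call:
step_arm:
  plan: [3.3,-2.15,0,0,0,0,3.3,-2.15,0,0,0,0,3.3,-2.15,0,0,0,0,3.3,-2.15,0,0,0,0,0,0,0,0,0,0]

```text
time_s: 2.75
ee_pos: [652.2, 30.0, 192.6]
ee_rot: [-179.9, -0.2, 17.3]
force: [0.0, -0.7, 0.1]
gripper_width: 0.7
gripper_force: 0.0
```

```bash
python3 - <<'E'
from h import *
go([676,57,90])
f=viewer.grab_frame('wrist');save(f,'w1');print(f['position'],f['attitude'])
for d in viewer.pinpoint('call_top',f)[:4]: print(d['location'],d['score'],at(f,d['location'],20))
h=cv2.cvtColor(f['img'],cv2.COLOR_RGB2HSV).astype(int)
m=((h[...,0]>50)&(h[...,0]<85)&(h[...,1]>120)&(h[...,2]>50)).astype(np.uint8)
n,l,s,ce=cv2.connectedComponentsWithStats(m)
for i in range(1,n):
    if s[i,4]>200: print(s[i],ce[i],at(f,ce[i],20))
E
```

```text
t 2.75 pos [652.2  30.  192.6] [-179.9   -0.2   17.3] delta cm [ 3.04 -1.85 10.27] rows 2.6515147437379105
[717.98849324  50.99628125 383.3567402 ] [165.68361823   0.17656139 -72.67878198]
[264.3, 155.5] 0.98 [674.46419224  58.31635879  20.        ]
[303.6, 60.9] 0.94 [772.0623969   48.14326909  20.        ]
[356.7, 185.3] 0.77 [673.53076111 -42.30236944  20.        ]
[136.0, 40.4] 0.76 [742.16699433 205.06142913  20.        ]
[ 248  137   37   37 1050] [265.95428571 155.08571429] [675.37021009  56.82598192  20.        ]
```

View pics/w1.png

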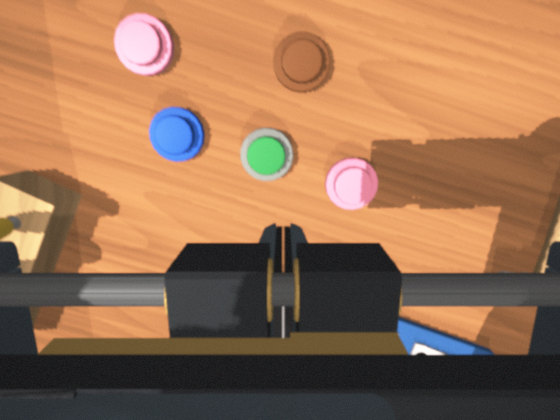

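The wrist picture shows the green button in its grey housing at (266,155), which puts it at (675.5, 57).

Call:
step_arm:
  plan: [3,-1.85,0,0,0,0,0,0,3,0,0,0,0,0,3,0,0,0,0,0,3,0,0,0,0,0,3,0,0,0]

```text
time_s: 3.27
ee_pos: [670.7, 49.0, 73.0]
ee_rot: [180.0, -0.0, 16.9]
force: [0.4, 0.5, 0.2]
gripper_width: 0.5
gripper_force: 0.0
```

Call:
step_arm:
  plan: [0,0,0,0,0,0,0,0,0,0,0,0]

```text
time_s: 3.43
ee_pos: [670.0, 49.2, 72.8]
ee_rot: [-180.0, 0.2, 16.9]
force: [-0.3, -0.1, 0.5]
gripper_width: 0.6
gripper_force: 0.0
```

```bash
python3 - <<'E'
from h import *
go([675.5,57,40])
print(sensors.state()['force'])
f=viewer.grab_frame('side');s=f['img'][190:290,160:280];cv2.imwrite('pics/p1.png',cv2.resize(s,(720,600),interpolation=cv2.INTER_CUBIC)[:,:,::-1])
E
```

```text
t 3.43 pos [670.   49.2  72.8] [-180.     0.2   16.9] delta cm [ 0.76 -0.58  3.28] rows 0.8336118349241176
[-0.27463302 -0.07722659  0.54775317]
```

View pics/p1.png

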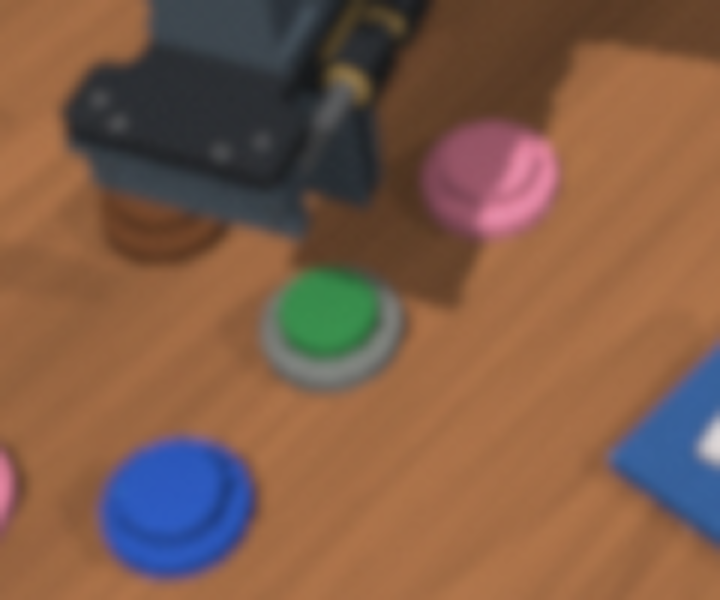

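The fingers hang above and slightly behind the green cap, clear of everything else. I'll correct the 9 mm xy shortfall and go down slowly while watching the force.

Call:
step_arm:
  plan: [0.75,-0.6,0,0,0,0,0,0,1.5,0,0,0,0,0,1,0,0,0,0,0,0.5,0,0,0,0,0,0,0,0,0]

```text
time_s: 3.9
ee_pos: [676.5, 58.6, 43.1]
ee_rot: [-180.0, 0.1, 17.0]
force: [-0.2, 0.3, -0.5]
gripper_width: 0.1
gripper_force: 0.0
```

Call:
step_arm:
  plan: [0,0,0.2,0,0,0,0,0,0.2,0,0,0,0,0,0,0,0,0]

```text
time_s: 4.15
ee_pos: [677.1, 58.5, 39.8]
ee_rot: [180.0, -0.0, 17.0]
force: [-0.2, 0.0, 0.5]
gripper_width: 0.5
gripper_force: 0.0
```

Call:
step_arm:
  plan: [0,0,0.2,0,0,0,0,0,0.2,0,0,0,0,0,0,0,0,0]

```text
time_s: 4.4
ee_pos: [676.7, 58.5, 35.3]
ee_rot: [-180.0, 0.0, 17.0]
force: [-0.3, -0.5, 0.4]
gripper_width: 0.1
gripper_force: 0.0
```

Call:
step_arm:
  plan: [0,0,0.2,0,0,0,0,0,0,0,0,0]

```text
time_s: 4.57
ee_pos: [676.8, 58.5, 33.3]
ee_rot: [-180.0, 0.0, 17.0]
force: [0.5, -0.1, -0.7]
gripper_width: 0.5
gripper_force: 0.0
```

Call:
step_arm:
  plan: [0,0,0.2,0,0,0,0,0,0,0,0,0]

```text
time_s: 4.73
ee_pos: [676.8, 58.5, 31.2]
ee_rot: [-180.0, 0.0, 17.0]
force: [0.3, 0.1, -0.2]
gripper_width: 0.2
gripper_force: 0.0
```

Call:
step_arm:
  plan: [0,0,0.2,0,0,0,0,0,0,0,0,0]

```text
time_s: 4.9
ee_pos: [676.8, 58.5, 29.3]
ee_rot: [-180.0, 0.0, 17.0]
force: [0.2, 0.2, -0.2]
gripper_width: 0.6
gripper_force: 0.0
```

Call:
step_arm:
  plan: [0,0,0.2,0,0,0,0,0,0,0,0,0]

```text
time_s: 5.07
ee_pos: [676.7, 58.5, 27.3]
ee_rot: [-180.0, 0.0, 17.0]
force: [-0.1, 0.3, -0.3]
gripper_width: 0.4
gripper_force: 0.0
```

Call:
step_arm:
  plan: [0,0,0.2,0,0,0,0,0,0,0,0,0]

```text
time_s: 5.23
ee_pos: [676.8, 58.5, 25.2]
ee_rot: [-180.0, 0.0, 17.0]
force: [0.3, 0.6, 0.2]
gripper_width: 0.4
gripper_force: 0.0
```

There is still no contact with the tips nominally at 11 mm, so I'll check before going lower.

```bash
python3 - <<'E'
from h import *
print(env.finger_overhang, sensors.state()['ee_pos'])
f=viewer.grab_frame('side');g=viewer.grab_frame('scene')
a=cv2.resize(f['img'][205:265,180:250],(400,343),interpolation=cv2.INTER_CUBIC);b=cv2.resize(g['img'][250:310,267:337],(400,343),interpolation=cv2.INTER_CUBIC)
cv2.imwrite('pics/p2.png',np.hstack([a,b])[:,:,::-1])
E
```

```text
14.0 [676.76249545  58.50108376  25.24137273]
```

View pics/p2.png

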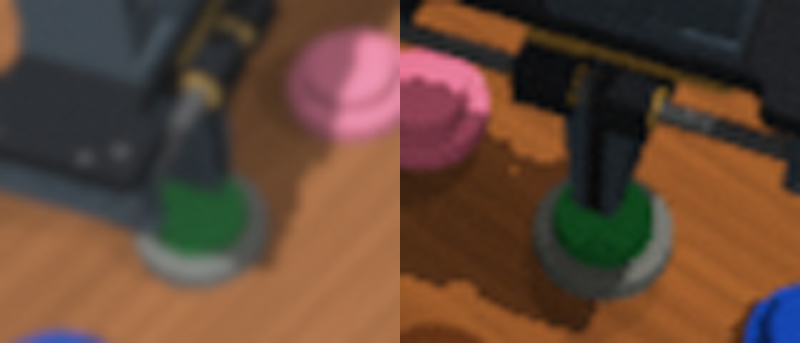

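The fingertips are over the middle of the cap, at or just above its surface. I'll continue down.

Call:
step_arm:
  plan: [0,0,0.2,0,0,0,0,0,0,0,0,0]

```text
time_s: 5.5
ee_pos: [676.8, 58.5, 23.3]
ee_rot: [-180.0, 0.0, 17.0]
force: [0.7, -0.2, 0.5]
gripper_width: 0.5
gripper_force: 0.0
```

Call:
step_arm:
  plan: [0,0,0.2,0,0,0,0,0,0,0,0,0]

```text
time_s: 5.67
ee_pos: [676.7, 58.5, 21.2]
ee_rot: [-180.0, 0.0, 17.0]
force: [0.2, 0.0, 0.6]
gripper_width: 0.5
gripper_force: 0.0
```

```bash
python3 - <<'E'
from h import *
def pr(f,p):
    q=rot(f['attitude']).T@(np.array(p,float)-f['position']);return np.round([f['fx']*q[0]/q[2]+f['cx'],f['fy']*q[1]/q[2]+f['cy']],1)
s=sensors.state();print(s['ee_pos'],s['force'],s['effort'])
o=[]
for c in ['side','scene']:
    f=viewer.grab_frame(c)
    print(c,'tip z11',pr(f,[676.8,58.5,11]),'now',pr(f,[676.8,58.5,s['ee_pos'][2]-14]),[ (z,pr(f,[675.5,57,z])) for z in (6,16,25)])
    x,y=pr(f,[676,57,10]).astype(int)
    h=cv2.cvtColor(f['img'],cv2.COLOR_RGB2HSV).astype(int)
    m=((h[...,0]>50)&(h[...,0]<85)&(h[...,1]>120)&(h[...,2]>30))[y-25:y+25,x-25:x+25]
    yy,xx=np.nonzero(m);print('green',len(xx),xx.min()+x-25,xx.max()+x-25,yy.min()+y-25,yy.max()+y-25)
    o.append(cv2.resize(f['img'][y-25:y+25,x-25:x+25],(400,400),interpolation=cv2.INTER_CUBIC))
cv2.imwrite('pics/p3.png',np.hstack(o)[:,:,::-1])
E
```

```text
[676.73726406  58.48272913  21.23974306] [0.20980082 0.04352874 0.58979541] [-1.70878275e-04 -5.37601054e+01 -2.05190688e+01  4.49790037e-02
 -1.20049836e-01  5.57065214e-04]
side tip z11 [213.8 243.2] now [214.  244.2] [(6, array([214.9, 244.3])), (16, array([214.4, 241.8])), (25, array([214. , 239.5]))]
green 113 209 221 238 248
scene tip z11 [302.5 289.8] now [302.5 290.8] [(6, array([302.3, 290.3])), (16, array([302.4, 287.8])), (25, array([302.5, 285.5]))]
green 158 294 310 282 296
```

View pics/p3.png

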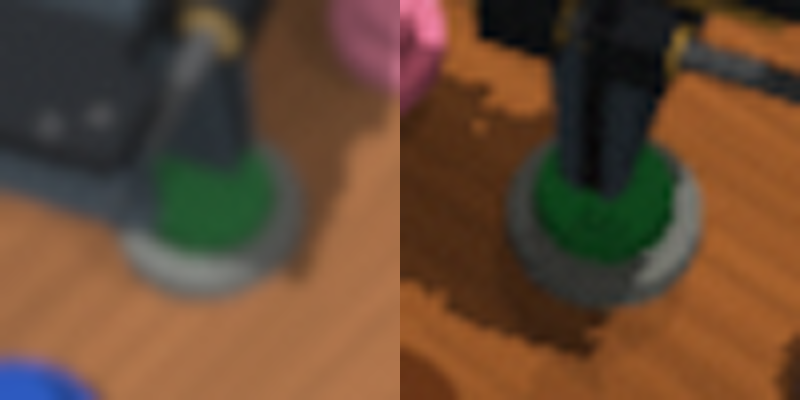

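The pictures put the tips higher above the cap than the TCP reading suggests, and the cap has not moved. I'll go on in 2 mm steps with a force check each time.

Call:
step_arm:
  plan: [0,0,0.2,0,0,0,0,0,0,0,0,0]

```text
time_s: 5.93
ee_pos: [676.8, 58.5, 19.3]
ee_rot: [-180.0, 0.0, 17.0]
force: [1.1, -0.8, -0.7]
gripper_width: 0.2
gripper_force: 0.0
```

```bash
python3 - <<'E'
from h import *
s=sensors.state();print(s['ee_pos'],s['force'],s['torque'],s['qpos'])
f=viewer.grab_frame('wrist')
print(f['position'],f['attitude'],f['fx'],f['cx'],f['cy'])
h=cv2.cvtColor(f['img'],cv2.COLOR_RGB2HSV).astype(int)
m=((h[...,0]>50)&(h[...,0]<85)&(h[...,1]>120)&(h[...,2]>30)).astype(np.uint8)
n,l,st,ce=cv2.connectedComponentsWithStats(m)
for i in range(1,n):
    if st[i,4]>200: print(st[i],ce[i],at(f,ce[i],16))
q=rot(f['attitude']).T@(np.array([s['ee_pos'][0],s['ee_pos'][1],s['ee_pos'][2]-14])-f['position']);print('tip px',f['fx']*q[0]/q[2]+f['cx'],f['fy']*q[1]/q[2]+f['cy'])
save(f,'w2')
E
```

```text
[676.80657204  58.47923599  19.30498693] [ 1.06503998 -0.84929035 -0.71302729] [ 0.04347806 -0.0217178   0.02111874] [ 3.97140637e+00  3.53975471e+01  8.74646874e+01 -6.87392425e-03
  5.71640068e+01  7.69706594e+01]
[743.31613888  79.82367074 209.85952188] [ 1.65461149e+02  5.50590134e-02 -7.29647127e+01] 354.7739809602709 282.7577508430997 206.2021878984534
[ 253  208   67   64 1161] [287.29198966 225.55211025] [685.00880218  59.43744562  16.        ]
tip px 284.6009800144878 232.96211018835393
```

View pics/w2.png

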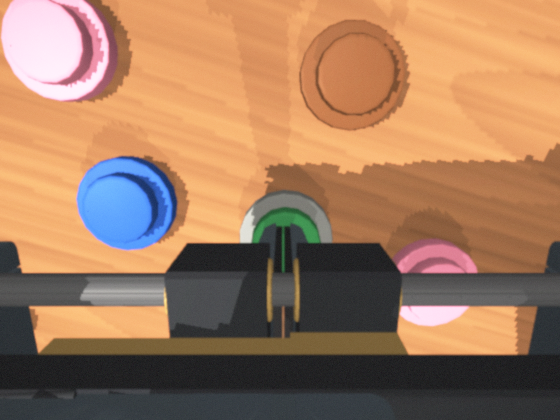

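The wrist picture shows the fingertips over the cap at about (284,228). Next I'll compare the predicted fingertip pixels in the first scene picture with where they showed, about (247,56) and (265,62).

```bash
python3 - <<'E'
from h import *
f=viewer.grab_frame('scene')
def pr(p):
    q=rot(f['attitude']).T@(np.array(p,float)-f['position']);return np.round([f['fx']*q[0]/q[2]+f['cx'],f['fy']*q[1]/q[2]+f['cy']],1)
a=np.radians(17);ty=np.array([np.sin(a),-np.cos(a),0]);tx=np.array([np.cos(a),np.sin(a),0])
for z in (160,180,200):
  for s in (-45.6,-59,45.6,59):print(z,s,pr(np.array([168.2,-549.9,z])+s*ty),end=' ')
  print()
i=cv2.imread('pics/scene0.png')[25:75,210:290]
g=cv2.cvtColor(i,cv2.COLOR_BGR2GRAY)
for r in range(25,50,2): print(r+25,' '.join('%3d'%v for v in g[r,25:65]))
# board plane check: blue board top z=12 vs the button: triangulation of blue button look-alike & pink for height
fs={'scene':f,'side':viewer.grab_frame('side')}
print(sensors.state()['time_s'])
E
```

```text
160 -45.6 [261.5  75.6] 160 -59 [265.1  76.2] 160 45.6 [237.4  71.5] 160 59 [234.   70.9] 
180 -45.6 [261.2  69.9] 180 -59 [264.9  70.5] 180 45.6 [236.9  65.9] 180 59 [233.4  65.3] 
200 -45.6 [260.9  64. ] 200 -59 [264.6  64.6] 200 45.6 [236.3  60.1] 200 59 [232.8  59.6] 
50   4   7   7  76 130 146 146 145 144 133  83  22  22  64 120 140 140 134 129 123 120 117 118 102  60  24  28  26  21  21  20  49  54  42  41  43  41  41  40  41
52  10  10   5  46 116 145 143 144 144 145 108  44  24  28  93 124 120 117 119 119 118 119 114  97  57  25  30  23  17  19  20  59  63  40  42  43  42  42  42  41
54   5   7   3  66 123 144 144 142 141 137 119  69  21  25  49  96 114 112 109 105 102  99  99 100  66  21  29  26  19  18  28  59  63  41  42  50  60  54  46  41
56   4  37  91 133 140 137 131 123 118 117 115  88  45  24  23  66  92  98  97  99 100 102 105 108  72  23  29  25  20  19  32  67  78  74  79  83  85  85  86  82
58 114 127 129 123 120 117 115 115 112 111 106 103  71  23  24  45  84 103 108 108 108 106 105 106  70  25  29  27  22  24  54  75  83  82  83  84  86  85  84  84
60 120 118 1
[... 598 characters left out ...]
5  94  93  93  93  93  94  93  90  91  89
68  55  66  77  74  71  74  73  77  80  90  92  89  89  92  93  92  91  92  91  91  88  91  93  96  96  98 100  98  98  99  99  97  97  98  97  97  95  95  94  96
70  55  53  55  55  62  72  78  84  85  87  85  85  86  86  85  87  87  89  90  91  90  91  89  88  89  87  89  90  93  94  98  98  98  98  98  98  98  97  99  97
72  61  71  80  83  82  82  84  86  86  88  86  86  85  87  86  86  84  85  84  86  85  85  85  87  90  89  90  90  90  89  88  87  88  90  93  93  98  97  98  97
74  94  94  94  92  90  88  85  82  83  86  84  88  89  89  86  86  84  85  87  87  86  85  86  85  84  83  84  85  85  88  88  91  90  91  90  89  89  89  88  90
6.0833
```

In the pictures the visible fingertips sit higher than TCP minus 14 mm. I'll find the contact by touch, in small steps.

Call:
step_arm:
  plan: [0,0,0.1,0,0,0,0,0,0,0,0,0]

```text
time_s: 6.25
ee_pos: [676.9, 58.5, 18.5]
ee_rot: [180.0, 0.0, 17.0]
force: [-0.2, -0.3, -0.7]
gripper_width: 0.2
gripper_force: 0.0
```

Call:
step_arm:
  plan: [0,0,0.1,0,0,0,0,0,0,0,0,0]

```text
time_s: 6.42
ee_pos: [676.9, 58.5, 17.5]
ee_rot: [180.0, 0.0, 17.0]
force: [0.5, -0.7, 0.1]
gripper_width: 0.8
gripper_force: 0.0
```

Call:
step_arm:
  plan: [0,0,0.1,0,0,0,0,0,0,0,0,0]

```text
time_s: 6.58
ee_pos: [676.9, 58.5, 16.5]
ee_rot: [180.0, 0.0, 17.0]
force: [-0.3, 0.3, 0.4]
gripper_width: 0.8
gripper_force: 0.0
```

Call:
step_arm:
  plan: [0,0,0.1,0,0,0,0,0,0,0,0,0]

```text
time_s: 6.75
ee_pos: [676.9, 58.5, 15.4]
ee_rot: [180.0, 0.0, 17.0]
force: [-0.1, -0.4, 0.4]
gripper_width: 0.2
gripper_force: 0.0
```

Call:
step_arm:
  plan: [0,0,0.1,0,0,0,0,0,0,0,0,0]

```text
time_s: 6.92
ee_pos: [676.9, 58.5, 14.4]
ee_rot: [180.0, 0.0, 17.0]
force: [-0.2, 0.7, 0.1]
gripper_width: 0.4
gripper_force: 0.0
```

Call:
step_arm:
  plan: [0,0,0.1,0,0,0,0,0,0,0,0,0]

```text
time_s: 7.08
ee_pos: [676.9, 58.5, 13.5]
ee_rot: [180.0, 0.0, 17.0]
force: [-0.2, -0.8, -0.3]
gripper_width: 0.9
gripper_force: 0.0
```

```bash
python3 - <<'E'
from h import *
s=sensors.state();print(s['ee_pos'],s['force'],s['effort'])
f=viewer.grab_frame('scene')
i=f['img'][270:302,285:320]
h=cv2.cvtColor(i,cv2.COLOR_RGB2HSV).astype(int)
m=((h[...,0]>50)&(h[...,0]<85)&(h[...,1]>120)&(h[...,2]>30))
for r in range(m.shape[0]): print(r+270,''.join('G' if m[r,c] else ('#' if h[r,c,2]<70 else '.') for c in range(m.shape[1])))
E
```

```text
[676.88330437  58.51160926  13.47202682] [-0.21785978 -0.84889517 -0.26591444] [-1.90474834e-04 -5.36896670e+01 -2.01540023e+01  4.39900509e-02
 -9.32459207e-02  2.80657468e-04]
270 ..########################..#......
271 ...#######################..#......
272 ......###################..........
273 .........################..##.##...
274 ...........##############..#####..#
275 ...........##############.....#####
276 ...........##############........##
277 ...........##############..........
278 ...........##############..........
279 ...........#############...........
280 ...........#############...........
281 ..........##############...........
282 ..........##############...........
283 ........###G##########GG###........
284 ........##GG##########GGG##........
285 .......###GG#########GGGGG#........
286 ......###GGG#########GGGGG##.......
287 ......###GGG#########GGGGG##.......
288 .....####GGGG#######GGGGGG##.......
289 .....####GGGGGG#####GGGGGG##.......
290 .....####GGGGGGGG##GGGGGGG#........
291 .....#####GGGGGGGGGGGGGGGG#........
292 ....######GGGGGGGGGGGGGGG#.........
293 ....#######GGGGGGGGGGGGGG#.........
294 ....########GGGGGGGGGGGG##.........
295 ....#########GGGGGGGGG###..........
296 ....#############GGG#####..........
297 ....#####################..........
298 ....#####################..........
299 ....#####################..........
300 ....###################............
301 .....#################.............
```

The tip still moves freely, and by the scene image it is now just above the cap. The TCP z reading evidently does not match the true tip height, so the contact will calibrate it.

Call:
step_arm:
  plan: [0,0,0.1,0,0,0,0,0,0,0,0,0]

```text
time_s: 7.3
ee_pos: [676.9, 58.5, 12.5]
ee_rot: [180.0, 0.0, 17.0]
force: [-0.2, -0.0, 0.5]
gripper_width: 0.3
gripper_force: 0.0
```

Call:
step_arm:
  plan: [0,0,0.1,0,0,0,0,0,0,0,0,0]

```text
time_s: 7.47
ee_pos: [676.9, 58.5, 11.4]
ee_rot: [180.0, 0.0, 17.0]
force: [0.7, -0.5, 0.3]
gripper_width: 0.3
gripper_force: 0.0
```

Call:
step_arm:
  plan: [0,0,0.1,0,0,0,0,0,0,0,0,0]

```text
time_s: 7.63
ee_pos: [676.9, 58.5, 10.4]
ee_rot: [180.0, 0.0, 17.0]
force: [-0.6, -0.1, 1.2]
gripper_width: 0.2
gripper_force: 0.0
```

Call:
step_arm:
  plan: [0,0,0.1,0,0,0,0,0,0,0,0,0]

```text
time_s: 7.8
ee_pos: [676.9, 58.5, 9.4]
ee_rot: [180.0, 0.0, 17.0]
force: [-0.6, -0.1, 0.5]
gripper_width: 0.5
gripper_force: 0.0
```

Call:
step_arm:
  plan: [0,0,0.1,0,0,0,0,0,0,0,0,0]

```text
time_s: 7.97
ee_pos: [676.9, 58.5, 8.4]
ee_rot: [180.0, 0.0, 17.0]
force: [0.6, 0.8, 0.3]
gripper_width: 0.1
gripper_force: 0.0
```

Call:
step_arm:
  plan: [0,0,0.1,0,0,0,0,0,0,0,0,0]

```text
time_s: 8.13
ee_pos: [676.9, 58.5, 7.4]
ee_rot: [180.0, 0.0, 17.0]
force: [-0.5, 0.1, -0.2]
gripper_width: 0.7
gripper_force: 0.0
```

```bash
python3 - <<'E'
from h import *
fs={c:viewer.grab_frame(c) for c in ['scene','side','wrist']}
D={c:[d['location'] for d in viewer.pinpoint('call_top',fs[c])[:8] if d['score']>.3] for c in fs}
for c in fs: print(c,[list(np.round(np.r_[p,at(fs[c],p,16)[:2]],1)) for p in D[c]])
def tri(p,q):
    (o1,d1),(o2,d2)=ray(fs['scene'],p),ray(fs['side'],q)
    t=np.linalg.lstsq(np.c_[d1,-d2],o2-o1,rcond=None)[0];u,v=o1+t[0]*d1,o2+t[1]*d2
    return (u+v)/2,np.linalg.norm(u-v)
for p in D['scene']:
    for q in D['side']:
        x,e=tri(p,q)
        if e<6 and -10<x[2]<40: print('tri',np.round(x,1),round(e,1))
for c,(x,y) in [('scene',(302,288)),('side',(214,242))]:
    i=fs[c]['img'][y-14:y+12,x-18:x+18];h=cv2.cvtColor(i,cv2.COLOR_RGB2HSV).astype(int)
    m=((h[...,0]>50)&(h[...,0]<85)&(h[...,1]>120)&(h[...,2]>30))
    for r in range(m.shape[0]): print(r+y-14,''.join('G' if m[r,k] else ('#' if h[r,k,2]<75 else '.') for k in range(m.shape[1])))
E
```

```text
scene [[np.float64(271.2), np.float64(313.7), np.float64(770.0), np.float64(44.0)], [np.float64(338.6), np.float64(348.8), np.float64(746.7), np.float64(199.4)], [np.float64(268.7), np.float64(265.6), np.float64(674.8), np.float64(-43.1)], [np.float64(300.9), np.float64(285.6), np.float64(672.8), np.float64(50.8)], [np.float64(338.5), np.float64(307.7), np.float64(668.1), np.float64(148.5)]]
side [[np.float64(189.9), np.float64(270.6), np.float64(666.9), np.float64(148.1)], [np.float64(184.7), np.float64(220.3), np.float64(779.3), np.float64(50.6)], [np.float64(242.7), np.float64(219.2), np.float64(664.8), np.float64(-35.8)], [np.float64(149.0), np.float64(268.3), np.float64(745.4), np.float64(197.1)], [np.float64(214.2), np.float64(236.1), np.float64(687.2), np.float64(44.7)]]
wrist [[np.float64(22.7), np.float64(33.1), np.float64(742.9), np.float64(208.0)], [np.float64(363.2), np.float64(74.3), np.float64(772.7), np.float64(48.3)], [np.float64(102.7), np.float64(217.4), np.float64(664.1), np.float64(156.4)], [np.float64(450.0), np.float64(304.6), np.float64(670.8), np.float64(-42.2
[... 1544 characters left out ...]
...
237 ##########################..........
238 .#########################..........
239 ##########################..........
240 #########################G..........
241 ########################GG..........
242 ##############GGG#######GG..........
243 ##############GGGGGGG#GGGG..........
244 ..############GGGGGGGGGGGG..........
245 .....#########GGGGGGGGGGG...........
246 ........######GGGGGGGGGGG...........
247 .........######GGGGGGGG.............
248 ............###.GGGGG...............
249 ....................................
250 ....................................
251 ....................................
252 ....................................
253 ....................................
```

By two independent views the real fingertips are about 28 mm higher than TCP minus 14 would give. The cap top is at about z 15–16, so I expect contact near TCP z of 2. I'll keep feeling for it.

Call:
step_arm:
  plan: [0,0,0.1,0,0,0,0,0,0.1,0,0,0,0,0,0,0,0,0]

```text
time_s: 8.68
ee_pos: [676.8, 58.5, 5.4]
ee_rot: [-180.0, 0.0, 17.0]
force: [-0.2, -0.5, -0.2]
gripper_width: 0.9
gripper_force: 0.0
```

Call:
step_arm:
  plan: [0,0,0.1,0,0,0,0,0,0.1,0,0,0,0,0,0,0,0,0]

```text
time_s: 8.93
ee_pos: [676.8, 58.5, 3.3]
ee_rot: [-180.0, 0.0, 17.0]
force: [-0.2, -0.3, 0.1]
gripper_width: 0.2
gripper_force: 0.0
```

Call:
step_arm:
  plan: [0,0,0.1,0,0,0,0,0,0.1,0,0,0,0,0,0,0,0,0]

```text
time_s: 9.18
ee_pos: [677.1, 58.5, 1.6]
ee_rot: [180.0, -0.0, 17.0]
force: [-0.3, 0.6, 1.6]
gripper_width: 0.4
gripper_force: 0.8
```

Contact begins: the force in z is 1.6 N at TCP z of about 2, as predicted. The tips are therefore about 14 mm above the TCP reading. I'll press on in.

Call:
step_arm:
  plan: [0,0,0.1,0,0,0,0,0,0.1,0,0,0,0,0,0,0,0,0]

```text
time_s: 9.43
ee_pos: [677.1, 58.5, -0.2]
ee_rot: [180.0, -0.0, 17.0]
force: [-0.7, -0.4, 2.6]
gripper_width: 0.4
gripper_force: 1.3
```

Call:
step_arm:
  plan: [0,0,0.1,0,0,0,0,0,0.1,0,0,0,0,0,0,0,0,0]

```text
time_s: 9.68
ee_pos: [677.1, 58.5, -2.3]
ee_rot: [180.0, -0.0, 17.0]
force: [-0.4, 0.6, 4.8]
gripper_width: 0.2
gripper_force: 1.9
```

Call:
step_arm:
  plan: [0,0,0.1,0,0,0,0,0,0.05,0,0,0,0,0,0,0,0,0]

```text
time_s: 9.93
ee_pos: [677.1, 58.5, -3.7]
ee_rot: [180.0, -0.0, 17.0]
force: [-1.5, 0.0, 4.7]
gripper_width: 0.1
gripper_force: 2.3
```

Call:
step_arm:
  plan: [0,0,0.1,0,0,0,0,0,0.05,0,0,0,0,0,0,0,0,0]

```text
time_s: 10.18
ee_pos: [677.1, 58.5, -4.1]
ee_rot: [180.0, -0.0, 17.0]
force: [-2.9, 0.2, 9.7]
gripper_width: 0.6
gripper_force: 5.0
```

Call:
step_arm:
  plan: [0,0,0.1,0,0,0,0,0,0,0,0,0]

```text
time_s: 10.35
ee_pos: [677.2, 58.5, -4.1]
ee_rot: [180.0, -0.1, 17.0]
force: [-4.4, -0.6, 14.5]
gripper_width: 0.3
gripper_force: 7.2
```

The button has bottomed out at TCP −4.1. I'll lift and go to the missing-hole spot at (503.5, −86.5). The tips should be at z of about 41, so TCP z of about 27.

Call:
step_arm:
  plan: [0,0,-2,0,0,0,0,0,-4,0,0,0,0,0,-4,0,0,0,0,0,0,0,0,0,0,0,0,0,0,0]

```text
time_s: 10.77
ee_pos: [678.8, 58.6, 96.2]
ee_rot: [179.9, -0.3, 17.0]
force: [1.1, 1.0, -1.4]
gripper_width: 0.4
gripper_force: 0.0
```

```bash
python3 - <<'E'
from h import *
go([503.5,-86.5,95]);print(sensors.state()['force'])
f=viewer.grab_frame('scene')
h=cv2.cvtColor(f['img'],cv2.COLOR_RGB2HSV)[274:305,285:320].astype(int)
m=((h[...,0]>50)&(h[...,0]<85)&(h[...,1]>120)&(h[...,2]>50));print(m.sum(),np.argwhere(m).mean(0)+[274,285])
E
```

```text
t 10.77 pos [678.8  58.6  96.2] [179.9  -0.3  17. ] delta cm [-2.101e+01  8.750e+00  1.000e-02] rows 5.551527466333151
[ 1.11527982  1.00038632 -1.37114015]
216 [288.04166667 302.12037037]
```

The button has sprung back, with the cap blob as before. Moving to above the tag.

Call:
step_arm:
  plan: [-3.5,1.46,0,0,0,0,-3.5,1.46,0,0,0,0,-3.5,1.46,0,0,0,0,-3.5,1.46,0,0,0,0,-3.5,1.46,0,0,0,0]

```text
time_s: 11.23
ee_pos: [527.8, -63.0, 91.2]
ee_rot: [-179.9, 0.3, 17.0]
force: [0.1, -0.3, -0.5]
gripper_width: 0.6
gripper_force: 0.0
```

Call:
step_arm:
  plan: [-3.5,1.46,0,0,0,0,0,0,0,0,0,0,0,0,0,0,0,0]

```text
time_s: 11.48
ee_pos: [499.3, -87.3, 92.0]
ee_rot: [-179.9, 0.2, 16.8]
force: [1.3, 0.4, -0.1]
gripper_width: 0.5
gripper_force: 0.0
```

```bash
python3 - <<'E'
from h import *
go([503.5,-86.5,27])
f=viewer.grab_frame('wrist');print(f['position'])
for n in('missing_hole','drilled_hole'):
  for d in viewer.pinpoint(n,f)[:2]: print(n,d['location'],d['score'],at(f,d['location'],16))
g=cv2.cvtColor(f['img'],cv2.COLOR_RGB2HSV)
m=((g[...,2]<70)).astype(np.uint8);n,l,s,ce=cv2.connectedComponentsWithStats(m)
for i in range(1,n):
    if 60<s[i,4]<2500: print(s[i],at(f,ce[i],16)[:2])
save(f,'w3')
E
```

```text
t 11.48 pos [499.3 -87.3  92. ] [-179.9    0.2   16.8] delta cm [0.45 0.06 6.5 ] rows 1.5896576583370652
[566.48652729 -66.35418482 282.37499561]
missing_hole [284.7, 201.2] 0.87 [503.63373724 -86.21104865  16.        ]
drilled_hole [351.3, 218.4] 0.68 [ 505.53823441 -140.13981995   16.        ]
[153 152  21  21 341] [506.22081209  10.0978892 ]
[220 173  21  20 332] [505.38112374 -41.92455649]
[339 207  22  21 343] [ 506.06657853 -138.40128072]
[395 233  21  19 311] [ 499.49528542 -187.70551867]
```

View pics/w3.png

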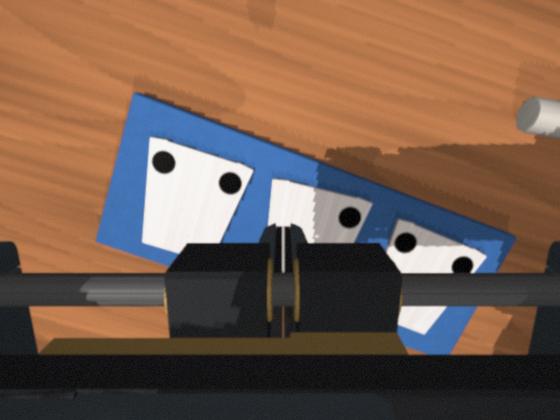

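The wrist view shows the middle tag's single hole at (350,217) and the bare spot at about (285,202). Both give the same target, so I'll go down to it.

Call:
step_arm:
  plan: [0.45,0.06,0,0,0,0,0,0,3,0,0,0,0,0,2,0,0,0,0,0,1,0,0,0,0,0,0,0,0,0]

```text
time_s: 12.05
ee_pos: [505.2, -85.0, 31.2]
ee_rot: [-179.9, 0.3, 17.1]
force: [0.5, 0.6, -0.3]
gripper_width: 0.5
gripper_force: 0.0
```

```bash
python3 - <<'E'
from h import *
go([503.5,-86.5,27]);print(sensors.state()['force'])
f=viewer.grab_frame('scene')
for z in(30,41,50):
    q=rot(f['attitude']).T@(np.array([503.5,-86.5,z])-f['position']);print(z,f['fx']*q[0]/q[2]+f['cx'],f['fy']*q[1]/q[2]+f['cy'])
h=cv2.cvtColor(f['img'],cv2.COLOR_RGB2HSV).astype(int)
for r in range(195,232): print(r,''.join('#' if h[r,c,2]<75 else ('B' if h[r,c,1]>120 else '.') for c in range(278,325)))
E
```

```text
t 12.05 pos [505.2 -85.   31.2] [-179.9    0.3   17.1] delta cm [-0.21  0.1   0.42] rows 0.11788559116689293
[ 0.51205192  0.63392423 -0.29807264]
30 297.68476028550197 213.5328455608381
41 297.7590141932858 210.5614631433985
50 297.82060872046054 208.09666498637233
195 ....BBBBBBBBBB#############...BBBBBBB##########
196 ...BBBBBBBBBBB#############BBB.BBBBBBBBBB######
197 ..BBBBBBBBBBBB#############BBBB..BBBBBBBBBBBB##
198 .BBBBBBBBBBBB.#############BBBBBB..BBBBBBBBBBB#
199 BBBBBBBBBBBB...###########BBBBBBBBB.BBBBBBBBBB#
200 BBBBBBBBBB.....###########...BBBBBBB..BBBBBBB##
201 BBBBBBBBB......###########.....BBBBBBB..BBBBB##
202 BBBBBBBB.......###########.......BBBBBBB..BBBB#
203 BBBBBB.........###########.........BBBBBBB.BBBB
204 BBBBB..........##########..........BBBBBBBB..BB
205 ##BB...........##########.........BBBBBBBBBBB..
206 #B.............#########.........BBBBBBBBBBBBBB
207 B.####.........#########.........BBBBBBBBBBBBBB
208 .######........########.........BBBBBBBBBBBBBBB
209 .######........########........BBBBBBBBBBBBBBBB
210 .######........########........BBBBBBBBBBBBBBBB
2
[... 390 characters left out ...]
..BBBBBBBBBBB...........
219 ###BB#######............BBBBBBBBBBB............
220 ###BB#########..........BBBBBBBBB..............
221 #####BBBBB######.......BBBBBBBBB...............
222 ######BBBB#BB####.....BBBBBBBB.................
223 ############B#######..BBBBBBB...#..............
224 ##########B#BBB######BBBBBB...######...........
225 ###########BB#BBBBB#BBBBBB....######...........
226 #############BBBBBBBBBBBB......#####...........
227 BB############B##BBBBBBBB......................
228 BB#################BBBBBBB.....................
229 BBBB##############BBBBBBBBBB...................
230 BBBBBB############BBBBBBBBBBBB.................
231 BBBBBBBBBB########BBBBBBBBBBBBB................
```

Call:
step_arm:
  plan: [-0.2,0.1,0.42,0,0,0,0,0,0,0,0,0,0,0,0,0,0,0,0,0,0,0,0,0,0,0,0,0,0,0]

```text
time_s: 12.52
ee_pos: [505.1, -87.6, 30.1]
ee_rot: [180.0, -0.1, 17.0]
force: [0.2, 0.0, -0.3]
gripper_width: 0.7
gripper_force: 0.0
```

Call:
step_arm:
  plan: [0,0,0,0,0,0,0,0,0,0,0,0,0,0,0,0,0,0,0,0,0,0,0,0,0,0,0,0,0,0]

```text
time_s: 12.93
ee_pos: [504.6, -87.5, 29.4]
ee_rot: [180.0, 0.0, 17.0]
force: [0.0, 0.4, -0.3]
gripper_width: 0.3
gripper_force: 0.0
```

Call:
step_arm:
  plan: [0,0,0,0,0,0,0,0,0,0,0,0,0,0,0,0,0,0,0,0,0,0,0,0,0,0,0,0,0,0]

```text
time_s: 13.35
ee_pos: [504.6, -87.5, 29.4]
ee_rot: [180.0, 0.0, 17.0]
force: [-0.5, 0.1, 0.1]
gripper_width: 0.1
gripper_force: 0.0
```

Call:
step_arm:
  plan: [0,0,0,0,0,0,0,0,0,0,0,0,0,0,0,0,0,0,0,0,0,0,0,0,0,0,0,0,0,0]

```text
time_s: 13.77
ee_pos: [504.6, -87.5, 29.4]
ee_rot: [180.0, 0.0, 17.0]
force: [-0.4, -0.5, -0.2]
gripper_width: 0.4
gripper_force: 0.0
```

Call:
step_arm:
  plan: [0,0,0,0,0,0,0,0,0,0,0,0,0,0,0,0,0,0,0,0,0,0,0,0,0,0,0,0,0,0]

```text
time_s: 14.18
ee_pos: [504.6, -87.5, 29.4]
ee_rot: [180.0, -0.0, 17.0]
force: [0.2, 0.1, -0.1]
gripper_width: 0.1
gripper_force: 0.0
```

Call:
step_arm:
  plan: [0,0,0,0,0,0,0,0,0,0,0,0,0,0,0,0,0,0,0,0,0,0,0,0,0,0,0,0,0,0]

```text
time_s: 14.6
ee_pos: [504.7, -87.5, 29.5]
ee_rot: [180.0, -0.0, 17.0]
force: [0.4, -0.5, 1.2]
gripper_width: 0.2
gripper_force: 0.0
```

Call:
step_arm:
  plan: [0,0,0,0,0,0,0,0,0,0,0,0,0,0,0,0,0,0,0,0,0,0,0,0,0,0,0,0,0,0]

```text
time_s: 15.02
ee_pos: [504.7, -87.5, 29.5]
ee_rot: [180.0, -0.0, 17.0]
force: [-0.5, -0.0, 1.5]
gripper_width: 0.7
gripper_force: 0.0
```

It is stable, but at about 27 mm it is near the upper bound. I'll lower 3 mm to sit mid-range and hold again.

Call:
step_arm:
  plan: [-0.1,-0.1,0.3,0,0,0,0,0,0,0,0,0,0,0,0,0,0,0,0,0,0,0,0,0,0,0,0,0,0,0]

```text
time_s: 15.43
ee_pos: [503.5, -86.8, 26.4]
ee_rot: [180.0, -0.0, 17.0]
force: [-0.6, 0.7, 0.3]
gripper_width: 0.4
gripper_force: 0.0
```

```bash
python3 - <<'E'
from h import *
go([503.5,-86.5,26.5]);s=sensors.state();print(s['force'],s['torque'])
f=viewer.grab_frame('side')
for z in(16,30,41,50):
    q=rot(f['attitude']).T@(np.array([503.5,-86.5,z])-f['position']);print(z,f['fx']*q[0]/q[2]+f['cx'],f['fy']*q[1]/q[2]+f['cy'])
h=cv2.cvtColor(f['img'],cv2.COLOR_RGB2HSV).astype(int)
for r in range(212,262): print(r,''.join('#' if h[r,c,2]<75 else ('B' if h[r,c,1]>120 else '.') for c in range(280,345)))
E
```

```text
t 15.43 pos [503.5 -86.8  26.4] [180.  -0.  17.] delta cm [ 0.01 -0.03 -0.01] rows 0.007519385997834911
[-0.55328514  0.6507649   0.30444459] [ 0.00545188  0.00734152 -0.01914612]
16 308.7456681818668 236.29154551072003
30 309.1240020681134 232.69885306081343
41 309.4274251534018 229.8175202823574
50 309.6798274071632 227.42068588715074
212 BBBBBBB.#################################......#######...........
213 BBBBBBB##################################......##................
214 BBBBBB.##################################.......#................
215 BBBBBB.###################################.....##................
216 BBBBBB####################################....###B...............
217 BBBBB.#####################################.####BBBB.............
218 BBBBB.#########################################BBBBBBB...........
219 BBBBB.#######################################BBBBBBBBBBB.........
220 BBBBB#######################################..BBBBBBBBBBBB.......
221 BBBBB#######################################....BBBBBBBBBBBB.....
222 BBBB.######################################.......BBBBBBB
[... 2038 characters left out ...]

252 BBBBB............................BBBBBBBBBBBBBBBBBBBBBBBBBBBBBBB.
253 BBBB..............................BBBBBBBBBBBBBBBBBBBBBBBBBBBBB..
254 BBB................................BBBBBBBBBBBBBBBBBBBBBBBBBBB...
255 BB...................................BBBBBBBBBBBBBBBBBBBBBBBB...B
256 B.....................................BBBBBBBBBBBBBBBBBBBBBBB..BB
257 .......................................BBBBBBBBBBBBBBBBBBBBB...BB
258 ........................................BBBBBBBBBBBBBBBBBBB...BBB
259 ..........................................BBBBBBBBBBBBBBBB...BBBB
260 ...........................................BBBBBBBBBBBBBB...BBBBB
261 ............................................BBBBBBBBBBBB...BBBBBB
```

Call:
step_arm:
  plan: [0,0,0,0,0,0,0,0,0,0,0,0,0,0,0,0,0,0,0,0,0,0,0,0,0,0,0,0,0,0]

```text
time_s: 15.9
ee_pos: [503.4, -86.8, 26.5]
ee_rot: [180.0, -0.0, 17.0]
force: [0.2, 0.6, -0.1]
gripper_width: 0.5
gripper_force: 0.0
```

Call:
step_arm:
  plan: [0,0,0,0,0,0,0,0,0,0,0,0,0,0,0,0,0,0,0,0,0,0,0,0,0,0,0,0,0,0]

```text
time_s: 16.32
ee_pos: [503.4, -86.8, 26.4]
ee_rot: [180.0, 0.0, 17.0]
force: [-0.7, -0.3, 0.0]
gripper_width: 0.5
gripper_force: 0.0
```

Call:
step_arm:
  plan: [0,0,0,0,0,0,0,0,0,0,0,0,0,0,0,0,0,0,0,0,0,0,0,0,0,0,0,0,0,0]

```text
time_s: 16.73
ee_pos: [503.4, -86.8, 26.4]
ee_rot: [180.0, 0.0, 17.0]
force: [-0.1, 0.6, 0.8]
gripper_width: 0.5
gripper_force: 0.0
```

Call:
step_arm:
  plan: [0,0,0,0,0,0,0,0,0,0,0,0,0,0,0,0,0,0,0,0,0,0,0,0,0,0,0,0,0,0]

```text
time_s: 17.15
ee_pos: [503.4, -86.8, 26.4]
ee_rot: [180.0, 0.0, 17.0]
force: [-0.7, -0.5, -0.4]
gripper_width: 0.6
gripper_force: 0.0
```

Call:
step_arm:
  plan: [0,0,0,0,0,0,0,0,0,0,0,0,0,0,0,0,0,0,0,0,0,0,0,0,0,0,0,0,0,0]

```text
time_s: 17.57
ee_pos: [503.4, -86.8, 26.4]
ee_rot: [180.0, 0.0, 17.0]
force: [-0.9, -0.3, -0.3]
gripper_width: 0.5
gripper_force: 0.0
```

Call:
step_arm:
  plan: [0,0,0,0,0,0,0,0,0,0,0,0,0,0,-3,0,0,0,0,0,-4,0,0,0,0,0,-4,0,0,0]

```text
time_s: 17.98
ee_pos: [502.3, -86.6, 136.9]
ee_rot: [-179.9, 0.2, 17.0]
force: [1.0, 0.4, 0.3]
gripper_width: 0.2
gripper_force: 0.0
```

Call:
step_arm:
  plan: [0,0,-4,0,0,0,0,0,0,0,0,0,0,0,0,0,0,0]

```text
time_s: 18.23
ee_pos: [504.9, -87.1, 179.0]
ee_rot: [179.8, -0.3, 17.0]
force: [-0.5, -0.9, -0.6]
gripper_width: 0.1
gripper_force: 0.0
```

```bash
python3 - <<'E'
from h import *
go([421,294,175]);s=sensors.state();print(s['qpos'])
fs={c:viewer.grab_frame(c) for c in ['scene','side']}
P={}
for c,(x0,y0,x1,y1) in [('scene',(452,230,476,264)),('side',(214,366,240,398))]:
    f=fs[c];h=cv2.cvtColor(f['img'],cv2.COLOR_RGB2HSV).astype(int)[y0:y1,x0:x1]
    red=((h[...,0]<8)|(h[...,0]>172))&(h[...,1]>150)&(h[...,2]>60); gr=(h[...,1]<100)&(h[...,2]>90)
    y,x=np.nonzero(gr);P[c]=(x.mean()+x0,y.mean()+y0);print(c,P[c],len(x),at(f,P[c],125))
    for r in range(y1-y0): print(r+y0,''.join('R' if red[r,k] else ('o' if gr[r,k] else '.') for k in range(x1-x0)))
(o1,d1),(o2,d2)=ray(fs['scene'],P['scene']),ray(fs['side'],P['side'])
t=np.linalg.lstsq(np.c_[d1,-d2],o2-o1,rcond=None)[0];print(o1+t[0]*d1,o2+t[1]*d2)
E
```

```text
t 18.23 pos [504.9 -87.1 179. ] [179.8  -0.3  17. ] delta cm [  3.12 -38.9    0.3 ] rows 9.517909706181346
[-1.10680339e+01  1.30819461e+01  9.92589189e+01 -5.74871285e-03
  6.73094628e+01  6.19283545e+01]
scene (np.float64(464.63829787234044), np.float64(240.27659574468086)) 47 [426.41068004 297.24445457 125.        ]
230 ........................
231 ........................
232 ........................
233 ........................
234 ........................
235 ........................
236 ........................
237 ..........oooo..........
238 .........ooooooo........
239 .........oooooooo.......
240 .........oooooooo.......
241 ......R...ooooooo.......
242 .....RR....oooooo.......
243 ....RRRR.....ooo........
244 ....RRRR......oRR.......
245 ...RRRRRRR.oooRRR.......
246 .....RRRRRRRRRRRR.......
247 ..R..RRRRRRRRRRRR.......
248 ..R.RRRRRRRRRRRR........
249 ....RRRRRRRRRRRR........
250 .R.RRRRRRRRRRRR.........
251 ...RRRRRRRRRRRR.........
252 ..RRRRRRRRRRRR..........
253 ..RRRRRRRRRRRR..........
254 ...RRRRRRRRRR...........
255 ....RRRRRRRR............
256 ....RRRRRRRR.........
[... 693 characters left out ...]
78 ......ooooooooooooRR......
379 ......ooooooooooooRRR.....
380 ......ooooooooooo.RRR.....
381 ......ooooooooooo.RRR.....
382 .....R.ooooooooooRRRR.....
383 .....RR.oooooooo.RRRR.....
384 .....RRR.oooooo.RRRRR.....
385 .....RRRR..oo..RRRRRRR....
386 .....RRRRRRRRRRRRRRRRR....
387 ......RRRRRRRRRRRRRRRR....
388 ......RRRRRRRRRRRRRRRR....
389 .......RRRRRRRRRRRRRRR....
390 .......RRRRRRRRRRRRRRR....
391 .......RRRRRRRRRRRRRR.....
392 ........RRRRRRRRRRRRR.....
393 ........RRRRRRRRRRRR......
394 .........RRRRRRRRRRR......
395 ..........RRRRRRRRR.......
396 ...........RRRRRRR........
397 ..............R...........
[423.45196568 297.04128988 122.20345603] [423.29610812 295.14585206 122.50605239]
```

Call:
step_arm:
  plan: [0.3,-3.9,0,0,0,0,0.3,-3.9,0,0,0,0,0.3,-3.9,0,0,0,0,0.3,-3.9,0,0,0,0,0.3,-3.9,0,0,0,0]

```text
time_s: 18.75
ee_pos: [458.7, 105.3, 174.3]
ee_rot: [-180.0, 0.3, 17.0]
force: [0.6, -0.2, 0.9]
gripper_width: 0.5
gripper_force: 0.0
```

Call:
step_arm:
  plan: [0.3,-3.9,0,0,0,0,0.3,-3.9,0,0,0,0,0.3,-3.9,0,0,0,0,0.3,-3.9,0,0,0,0,0,0,0,0,0,0]

```text
time_s: 19.17
ee_pos: [424.0, 262.0, 174.2]
ee_rot: [-179.9, 0.2, 17.4]
force: [1.7, -0.8, 1.1]
gripper_width: 0.6
gripper_force: 0.0
```

Call:
step_arm:
  plan: [0,0,0,0,0,0,0,0,0,0,0,0]

```text
time_s: 19.33
ee_pos: [425.7, 256.0, 174.8]
ee_rot: [179.9, 0.2, 17.1]
force: [0.1, -0.0, 0.0]
gripper_width: 0.7
gripper_force: 0.0
```

```bash
python3 - <<'E'
from h import *
go([422.5,295.5,136])
f=viewer.grab_frame('wrist')
for n in('punch_top','screwdriver_top','scriber_top'):
  for d in viewer.pinpoint(n,f)[:2]: print(n,d['location'],d['score'],at(f,d['location'],125))
E
```

```text
t 19.33 pos [425.7 256.  174.8] [179.9   0.2  17.1] delta cm [ 0.87 -3.88  3.87] rows 1.3525377898196458
punch_top [229.9, 204.4] 0.73 [422.79846218 294.84952608 125.        ]
screwdriver_top [262.9, 124.2] 0.65 [482.0084316  288.11065888 125.        ]
scriber_top [306.0, 35.5] 0.92 [541.43440262 277.56393291 125.        ]
```

Call:
step_arm:
  plan: [0.43,-1.94,0,0,0,0,0.43,-1.94,0,0,0,0,0,0,1,0,0,0,0,0,1,0,0,0,0,0,0,0,0,0]

```text
time_s: 19.95
ee_pos: [422.0, 294.2, 153.8]
ee_rot: [179.9, 0.3, 17.0]
force: [-0.3, -1.1, 0.1]
gripper_width: 0.2
gripper_force: 0.0
```

Call:
step_arm:
  plan: [0,0,0,0,0,0]

```text
time_s: 20.03
ee_pos: [422.9, 294.8, 155.3]
ee_rot: [179.9, 0.2, 16.9]
force: [0.1, 0.6, -0.0]
gripper_width: 0.5
gripper_force: 0.0
```

```bash
python3 - <<'E'
from h import *
go([422.5,295,136]);print(sensors.state()['force'])
E
```

```text
t 20.03 pos [422.9 294.8 155.3] [179.9   0.2  16.9] delta cm [-0.02 -0.03  1.93] rows 0.4707224208029686
[ 0.08243877  0.56122709 -0.02113596]
```

Call:
step_arm:
  plan: [0,0,1,0,0,0,0,0,0.9,0,0,0,0,0,0,0,0,0,0,0,0,0,0,0,0,0,0,0,0,0]

```text
time_s: 20.45
ee_pos: [423.5, 296.3, 137.4]
ee_rot: [180.0, -0.0, 17.0]
force: [-0.6, 0.8, -0.2]
gripper_width: 0.4
gripper_force: 0.0
```

Call:
step_arm:
  plan: [0,0,0,0,0,0,0,0,0,0,0,0]

```text
time_s: 20.62
ee_pos: [423.7, 296.6, 137.8]
ee_rot: [-180.0, -0.0, 17.0]
force: [-0.5, -0.5, 0.1]
gripper_width: 0.8
gripper_force: 0.0
```

```bash
python3 - <<'E'
from h import *
go([422.5,295,136]);print(sensors.state()['force'])
f=viewer.grab_frame('side')
for p in ((422.5,295,125),(422.5,295,150)):
    q=rot(f['attitude']).T@(np.array(p)-f['position']);print(p,f['fx']*q[0]/q[2]+f['cx'],f['fy']*q[1]/q[2]+f['cy'])
h=cv2.cvtColor(f['img'],cv2.COLOR_RGB2HSV).astype(int)
for r in range(350,398): print(r,''.join('R' if ((a<8)|(a>172))&(b>150)&(v>60) else ('o' if (b<100)&(v>90) else ('#' if v<75 else '.')) for a,b,v in h[r,200:255]))
E
```

```text
t 20.62 pos [423.7 296.6 137.8] [-180.   -0.   17.] delta cm [-0.16  0.11  0.18] rows 0.06428535654830998
[-0.45191604 -0.49628017  0.06761994]
(422.5, 295, 125) 225.65495913747657 377.74857102727196
(422.5, 295, 150) 224.04133206268025 372.25395918137497
350 ########.......ooooooooo....######..############.......
351 ######........o.o.oo..o.o...###################........
352 ######...ooooo.ooo.oooooo..#############...####........
353 ####.....o.o.oo...o.o.ooo..#############...####........
354 ........oo..oooooooooooo...##############.####.........
355 ......oo..oooooooooo.ooo..####################.........
356 oooooooooo.oooo.ooo..o....###################..........
357 ooo.oooo..oooo...oo.oo...##################............
358 ..oo.oo..o.o..oooooo.o...##################............
359 ooo.oo.o..ooooooooo.o...###################............
360 ..o.ooooo..o.o...o.oo...###################............
361 oooooooooooooo.o....o..####################............
362 ooo.oo.o.ooooooooo.....####################............
363 oooooooo.ooo.oooo.o...#####################............
364 
[... 1335 characters left out ...]
#.....o....oRRRRRRRRR.................##
387 ################...........RRRRRRRRR..................#
388 ###############......###.oRRRRRRRRRR...................
389 ##############.....o.####.RRRRRRRRRR...................
390 ##############.....o#####.RRRRRRRRRR...................
391 ##############......####.RRRRRRRRRR....................
392 #############.....o#####.RRRRRRRRRR....................
393 #############......#####RRRRRRRRRR.....................
394 #############....o#####.RRRRRRRRRR.....................
395 #############....o#####.RRRRRRRRR......................
396 ##############o..#####...RRRRRRR.......................
397 ###############.######o................................
```

Call:
step_arm:
  plan: [-0.1,0.1,0.2,0,0,0,0,0,0,0,0,0,0,0,0,0,0,0,0,0,0,0,0,0,0,0,0,0,0,0]

```text
time_s: 21.08
ee_pos: [422.8, 295.1, 135.5]
ee_rot: [180.0, -0.0, 17.0]
force: [-0.8, -0.2, -0.3]
gripper_width: 0.4
gripper_force: 0.0
```

Call:
step_arm:
  plan: [0,0,0,0,0,0,0,0,0,0,0,0,0,0,0,0,0,0,0,0,0,0,0,0,0,0,0,0,0,0]

```text
time_s: 21.5
ee_pos: [422.8, 295.1, 135.4]
ee_rot: [180.0, -0.0, 17.0]
force: [-0.0, -0.5, -0.7]
gripper_width: 0.4
gripper_force: 0.0
```

Call:
step_arm:
  plan: [0,0,0,0,0,0,0,0,0,0,0,0,0,0,0,0,0,0,0,0,0,0,0,0,0,0,0,0,0,0]

```text
time_s: 21.92
ee_pos: [422.8, 295.1, 135.4]
ee_rot: [180.0, -0.0, 17.0]
force: [0.2, 0.6, 0.1]
gripper_width: 0.1
gripper_force: 0.0
```

Call:
step_arm:
  plan: [0,0,0,0,0,0,0,0,0,0,0,0,0,0,0,0,0,0,0,0,0,0,0,0,0,0,0,0,0,0]

```text
time_s: 22.33
ee_pos: [422.8, 295.1, 135.4]
ee_rot: [180.0, -0.0, 17.0]
force: [0.6, -0.0, 0.5]
gripper_width: 0.2
gripper_force: 0.0
```

Call:
step_arm:
  plan: [0,0,0,0,0,0,0,0,0,0,0,0,0,0,0,0,0,0,0,0,0,0,0,0,0,0,0,0,0,0]

```text
time_s: 22.75
ee_pos: [422.8, 295.1, 135.4]
ee_rot: [180.0, 0.0, 17.0]
force: [-0.5, -0.4, -0.6]
gripper_width: 0.7
gripper_force: 0.0
```

Call:
step_arm:
  plan: [0,0,0,0,0,0,0,0,0,0,0,0,0,0,0,0,0,0,0,0,0,0,0,0,0,0,0,0,0,0]

```text
time_s: 23.17
ee_pos: [422.7, 295.1, 135.4]
ee_rot: [180.0, 0.0, 17.0]
force: [-0.9, 0.2, -0.2]
gripper_width: 0.4
gripper_force: 0.0
```

Call:
step_arm:
  plan: [0,0,0,0,0,0,0,0,0,0,0,0,0,0,0,0,0,0,0,0,0,0,0,0,0,0,0,0,0,0]

```text
time_s: 23.58
ee_pos: [422.8, 295.1, 135.4]
ee_rot: [180.0, -0.0, 17.0]
force: [0.4, 0.2, 0.5]
gripper_width: 0.1
gripper_force: 0.0
```

```bash
python3 - <<'E'
from h import *
go([422.5,295,136]);print(env.job_done())
E
```

```text
t 23.58 pos [422.8 295.1 135.4] [180.  -0.  17.] delta cm [-0.03  0.01 -0.06] rows 0.016310797656053987
the job is handed in; nothing more can be done
None
```

I pressed the green button fully and it sprang back, then pointed for over 2 s each, about 25 mm above, at the missing-hole spot and the punch top, and handed in at 23.6 s; the fingertips proved about 28 mm higher than the stated tool geometry, so both heights rest on where they touched the button, and the judge's result was not shown.

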